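# Nest the three brush-rinsing cups in the storage bin

### The arm

A 6-joint arm with a two-finger parallel gripper is mounted at the origin on the work surface. World frame = base frame: x ahead of the robot, y to its left, z up, the work surface at z = 0. Lengths are in m, angles in rad, forces in N, time in s.
With the tool pointing down it reaches from about 0.425 to 0.95 m from the base axis. Payload 14.7 kg.
Tool frame: the origin (TCP) lies between the finger pads; the fingertips stand ahead of it and the grasp point (between the pads) is the TCP (ctrl.tcp_to_tips is the z of the fingertips in the tool frame, in m); z points along the fingers, y is the line along which they close (so a half turn about z gives the same grasp; the last joint's range is limited). The gripper opens to 85 mm and grips with 20 to 120 N. Pads are 22 mm wide; open, the fingers measure 114 mm over their backs; the gripper's body (76 mm by 85 mm) begins 54 mm behind the grasp point. The pads swing forward as they close: fully open they stand 13 mm farther back than shut.
Start: joints at [-1.335, 0.48, 1.596, -0, 1.065, -0.047], TCP at [0.181, -0.624, 0.25] pointing down, gripper open.
Joint ranges: [-2.75, 2.75], [-0.82, 2.05], [0.23, 2.67], [-1.56, 4.7], [0.09, 2.69], [-2.92, 2.92]. Speed limits (rad/s): [1.89, 1.89, 2.39, 3.01, 3.01, 3.01].

### API

Orientations are given as a unit quaternion [x, y, z, w].
In Python, from workcell import ctrl gives the robot as it stands. The module is installed in compiled form; this text tells all that it offers.
- The arm moves only by the tool servo_tool, never from a script. Its argument "deltas" is a list of rows, each a list of 3 entries, a list of its own where there are three numbers: the closure, from 0 (fully open) to 1 (shut), then the shift along the world's x, y, z in mm, then the turn about the world's z in rad. In form: [[jaw, [tx, ty, tz], twist], ...]. A call has 1 to 12 rows; each row shifts and turns the commanded pose from where the row before left it; what a row does not reach is not made up. A row lasts 1/12 s, in which the tool goes at most 41.7 mm and 7.16 degrees, less where a joint would pass 70% of its speed; a pose out of reach is approached as far as the arm can. A call is refused whole if a number of a shift passes 41.7 or a number of a turn 0.125, either way. A call with a gripper value outside its range is refused whole. The fingers move at their own pace and stop on an object; the grip force is fixed at half the most. Time passes only in rows, so rows that do not move let the fingers close. It gives the time, the measured TCP pose, the force, the opening and the grip force at its end, in the units of the state.
- ctrl.get_state(): the state, without advancing time (a new reading comes with each control period).
- ctrl.capture(name): name is "scene" or "top" or "wrist"; returns the picture (480x640x3 uint8, blue, green, red); there is no depth.
- ctrl.camera_params(name): a dict with "mtx" (3x3 intrinsics, pixels), "R" (3x3) and "t" (3): a world point X has camera coordinates R X + t; the wrist camera has in their place "tool_from_camera" (4x4, takes a point from camera to tool coordinates, whose origin is the TCP and whose axes are the flange's). Camera axes: x right, y down, z forward; pixel columns grow to the right and rows downward; lengths in m; the calibration is good to about 2 mm. A picture is of the moment at which its call begins: read the wrist's pose just before it. camera_params takes no time and is no camera call.
- ctrl.sign_off(): hands the job in; it is judged then, once.
The state is a dict: "t": time; "joints": joint angles; "qd": joint speeds; "joint_efforts": joint torques, N m; "position": TCP position; "ee_rot": TCP orientation; "force": force on the tool from outside, world axes, zero at the start; "ft_torque": the same for the moment, N m; "opening": opening from 0.0 (shut) to 1.0 (fully open); "finger_force": force on a finger pad.
Only numpy, scipy, OpenCV 4.12 (cv2) and the standard library are available. Lean on these libraries where they do the work, as an engineer would, in place of code of your own. Each camera call takes 0.05 s, during which the arm holds its last target. There are 200 camera calls.

### The job

Put the brush-rinsing cups away as one nested stack: stand the blue cup upright in the empty compartment of the storage bin, then lower the red cup into it, then the white cup into the red one. Set each cup down gently and let it go as soon as it seats, without pressing it in, because the tapered ceramic jams or chips; do not disturb the pen cup, glass cube, abacus or lamp.

Things in the scene. Friction and masses are not known exactly. Their poses are not given: they have to be found in the camera images.
- blue_mid (a point): centre, 52 mm above the foot, of the dark blue ceramic rinsing cup, bottom of the stack. All three cups are alike: round, open, straight taper, 104 mm high, outside diameter 40 mm at the foot to 66 mm at the rim (63.5 mm 10 mm below the rim), wall 5.5 mm, solid foot (inside floor 74 mm below the rim), 0.2 to 0.4 kg, z up; grip firmly: the foot is heavy and can swing.
- red_mid (a point): centre, 52 mm above the foot, of the red cup, same shape as the blue. It nests in the blue cup: walls meet when its rim stands about 44 mm (+-3) above the blue rim; 1 mm off-centre makes them touch up to 8 mm sooner, and it settles once let go. Pressing wedges it. Only its top 44 mm stays clear of the lower cup: grip close under the rim.
- white_mid (a point): centre, 52 mm above the foot, of the white cup, same shape as the blue. It nests in the red cup as the red does in the blue, its rim about 44 mm above the red rim.
- spot (a point): centre of the floor (4 mm above the desk) of the empty compartment of the grey-blue plastic storage bin. The compartment is 104 mm along this point's x by 132 mm along y inside; walls and divider are 4 mm thick and reach 60 mm above the desk; z is up.
- bin: the open storage bin, 220 mm (x) by 140 mm (y), 60 mm high, fixed on the desk; origin at the centre of its underside. A divider splits it across x: the +x half is full of exercise books to 47 mm above the desk, the -x half is empty.
- pencup_mid (a point): bystander: centre of the green ceramic pen cup's round body (76 mm across, 95 mm high, this point is 47.5 mm above the desk); pencils stand out of it to 176 mm above the desk, within 30 mm of its axis. Loose.
- cube_mid (a point): bystander: centre of a loose 70 mm glass cube on the desk; axes along its edges.
- lamp: bystander, fixed: chrome desk lamp; origin at the centre of its underside. Round foot 140 mm across and 20 mm high, stem 16 mm thick on the axis, round white head 68 mm across from 163 to 200 mm above the desk, centred on the stem.
- abacus: bystander: wooden school abacus lying flat, 280 mm (its x) by 130 mm (its y), 26 mm high; origin at the centre of its underside. Loose.

How it is judged:
On the way, in this order (a step that is already met when the one before it is completed fails the run):
1. the blue cup stands upright in the empty compartment of the bin, let go (x of blue_mid in the frame of spot between -0.03 and 0.03 m and y of blue_mid in the frame of spot between -0.045 and 0.045 m and z of blue_mid in the frame of spot between 0.048 and 0.056 m and angle between blue_mid's own z axis and vertical below 0.1 rad and linear speed of blue below 0.02 m/s and contact force between the fingers and blue below 0.05 N), for 0.2 s.
2. the red cup is seated in the blue cup, let go (x of blue_mid in the frame of spot between -0.03 and 0.03 m and y of blue_mid in the frame of spot between -0.045 and 0.045 m and z of blue_mid in the frame of spot between 0.048 and 0.056 m and angle between each of blue_mid, red_mid's own z axis and vertical below 0.1 rad and linear speed of each of blue, red below 0.02 m/s and z of red_mid in the frame of blue_mid between 0.039 and 0.052 m and horizontal distance between red_mid and blue_mid below 0.008 m and contact force between the fingers and red below 0.05 N), for 0.2 s.
3. the white cup is seated in the red cup, let go (x of blue_mid in the frame of spot between -0.03 and 0.03 m and y of blue_mid in the frame of spot between -0.045 and 0.045 m and z of blue_mid in the frame of spot between 0.048 and 0.056 m and angle between each of blue_mid, red_mid, white_mid's own z axis and vertical below 0.1 rad and linear speed of each of blue, red, white below 0.02 m/s and z of red_mid in the frame of blue_mid between 0.039 and 0.052 m and horizontal distance between red_mid and blue_mid below 0.008 m and z of white_mid in the frame of red_mid between 0.039 and 0.052 m and horizontal distance between white_mid and red_mid below 0.008 m and contact force between the fingers and white below 0.05 N), for 0.2 s.
At the end, for the whole second after the job is handed in: The blue cup stands on the floor of the bin's empty compartment; the red cup is nested in the blue one and the white in the red one, each with its rim 39 to 52 mm above the rim of the cup it sits in and centred within 8 mm; all three lean less than 0.1 rad, are released and at rest (x of blue_mid in the frame of spot between -0.03 and 0.03 m and y of blue_mid in the frame of spot between -0.045 and 0.045 m and z of blue_mid in the frame of spot between 0.048 and 0.056 m and angle between each of blue_mid, red_mid, white_mid's own z axis and vertical below 0.1 rad and linear speed of each of blue, red, white below 0.02 m/s and z of red_mid in the frame of blue_mid between 0.039 and 0.052 m and horizontal distance between red_mid and blue_mid below 0.008 m and z of white_mid in the frame of red_mid between 0.039 and 0.052 m and horizontal distance between white_mid and red_mid below 0.008 m); the robot touches nothing.
It fails at once if the held cup is pressed or knocked against another cup with more than 25 N ((contact force between red and blue above 25 N and (contact force between the fingers and red above 1 N or contact force between the fingers and blue above 1 N)) or (contact force between white and red above 25 N and (contact force between the fingers and white above 1 N or contact force between the fingers and red above 1 N)) or (contact force between white and blue above 25 N and (contact force between the fingers and white above 1 N or contact force between the fingers and blue above 1 N))).
It fails at once if a cup is dropped (from more than about a centimetre) into another cup or the bin: more than 150 N (contact force between any of red, white and blue above 150 N or contact force between white and red above 150 N or contact force between any of blue, red, white and bin above 150 N).
It fails at once if the pen cup, glass cube or abacus is shifted more than 15 mm or the pen cup tips (distance of any of pencup_mid, cube_mid, abacus from where it was at the start of the episode above 0.015 m or angle between pencup_mid's own z axis and vertical above 0.25 rad).
It fails at once if the lamp is bumped (more than 10 N) (contact force between any of the arm, the fingers, blue, red, white and lamp above 10 N).
It also fails if it takes over 70 s, if anything falls off the work surface, if the arm or the gripper's body presses on something with over 40 N, if the wrist force passes 120 N, or if a joint passes its speed limit or range.

## Working session

There is one attempt and no reset: what is moved stays moved. The work goes in short steps, Python scripts to look and compute and a tool call to move; the robot and the scene stay as the last step left them, time stands still between calls to the robot, and variables do not carry over. Pictures are saved under pics/ and viewed, at most 12 in all, crops included, and the job is handed in when it is done.

Besides the shell and the picture viewer there is one more tool, called as a command line: name --argument value ..., lists and objects as JSON in quotes. servo_tool: Moves the arm, as the interface text tells. Its arguments: {"type":"object","properties":{"deltas":{"type":"array","items":{"type":"array"}}},"required":["deltas"]}

```bash
mkdir -p pics; python3 - <<'E'
from workcell import ctrl
import cv2,numpy as np
np.set_printoptions(precision=4,suppress=True)
print(ctrl.get_state(), ctrl.tcp_to_tips)
for n in ("scene","top","wrist"):
    cv2.imwrite(f"pics/{n}0.png",ctrl.capture(n)); print(n,ctrl.camera_params(n))
E
```

```text
{'t': 0.0, 'joints': array([-1.3346,  0.4808,  1.5969, -0.    ,  1.0651, -0.0466]), 'qd': array([-0.0007,  0.0004,  0.0006, -0.0019, -0.0014,  0.0006]), 'joint_efforts': array([  0.0018, -95.065 , -43.0179,   0.0002,   0.0124,  -0.0001]), 'position': array([ 0.1813, -0.6238,  0.2497]), 'ee_rot': array([ 0.99  ,  0.1409, -0.0001, -0.0006]), 'force': array([ 0.3599,  0.4433, -0.0803]), 'ft_torque': array([-0.0193, -0.0134,  0.0361]), 'finger_force': 0.0, 'opening': 1.003994486494803} 0.019
scene {'mtx': array([[581.1849,   0.    , 320.7693],
       [  0.    , 581.1849, 240.3217],
       [  0.    ,   0.    ,   1.    ]]), 'R': array([[-0.7502,  0.6611, -0.0078],
       [ 0.4329,  0.4823, -0.7616],
       [-0.4997, -0.5747, -0.648 ]]), 't': array([ 0.429 , -0.2058,  1.6506])}
top {'mtx': array([[562.1103,   0.    , 307.6291],
       [  0.    , 562.1103, 237.3765],
       [  0.    ,   0.    ,   1.    ]]), 'R': array([[-0.015 , -0.9999, -0.0028],
       [-0.9907,  0.0152, -0.1354],
       [ 0.1354,  0.0008, -0.9908]]), 't': array([-0.0015,  0.609 ,  1.1027])}
wrist {'mtx': array([[417.3245,   0.    , 313.6553],
       [  0.    , 417.3245, 234.5493],
       [  0.    ,   0.    ,   1.    ]]), 'tool_from_camera': array([[-0.0012, -0.9553, -0.2957,  0.0753],
       [ 1.    , -0.001 , -0.001 ,  0.0001],
       [ 0.0007, -0.2957,  0.9553, -0.1219],
       [ 0.    ,  0.    ,  0.    ,  1.    ]])}
```

View pics/top0.png

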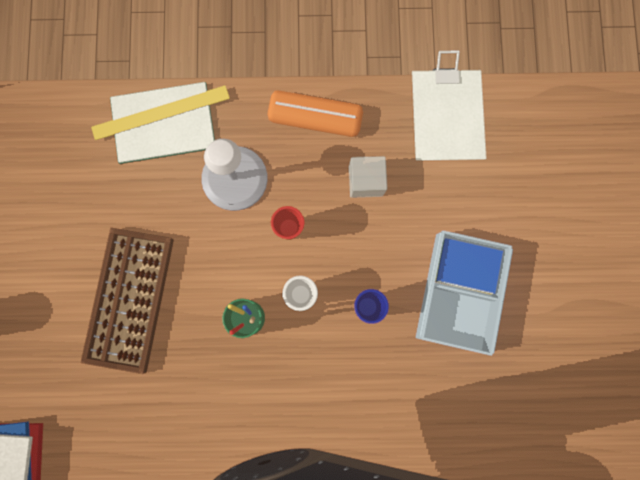

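View pics/scene0.png

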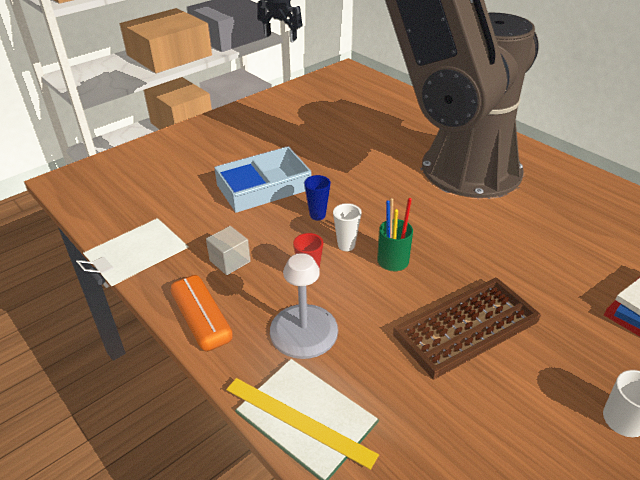

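The top view shows red's rim at about (288,222), white's at (300,293) and blue's at (371,306). The bin's rim corners are (440,233), (511,245), (494,353) and (418,338), with the empty half nearer the robot. The pen cup is at (243,318), the lamp head at (222,156) and the cube at (368,177). The scene view agrees with this layout, and all the cups stand upright.

```bash
cat > h.py <<'E'
from workcell import ctrl
import cv2,numpy as np
from scipy.optimize import least_squares
from scipy.spatial.transform import Rotation as Ro
np.set_printoptions(precision=4,suppress=True)
def cam(n,s=None):
    p=ctrl.camera_params(n)
    if n!="wrist": return p["mtx"],p["R"],p["t"]
    s=s or ctrl.get_state(); T=np.eye(4); T[:3,:3]=Ro.from_quat(s["ee_rot"]).as_matrix(); T[:3,3]=s["position"]
    W=np.linalg.inv(T@p["tool_from_camera"]); return p["mtx"],W[:3,:3],W[:3,3]
def proj(c,X):
    K,R,t=c; return cv2.projectPoints(np.float64(X),cv2.Rodrigues(R)[0],np.float64(t),K,None)[0][:,0]
def ray(c,uv,z):
    K,R,t=c; d=R.T@np.linalg.solve(K,[uv[0],uv[1],1]); o=-R.T@t; return o+d*(z-o[2])/d[2]
def mask(im,col):
    h=cv2.cvtColor(im,cv2.COLOR_BGR2HSV); H,S,V=[h[...,i].astype(int) for i in range(3)]
    if col=="red": m=((H<5)|(H>174))&(S>150)&(V>60)
    if col=="blue": m=(H>112)&(H<128)&(S>120)
    if col=="white": m=(S<60)&(V>90)
    return m.astype(np.uint8)
a=np.linspace(0,2*np.pi,60)[:-1]
def circ(x,y,z,r): return np.c_[x+r*np.cos(a),y+r*np.sin(a),0*a+z]
def sil(c,x,y,z0=0): return proj(c,np.r_[circ(x,y,z0,.02),circ(x,y,z0+.104,.033)])
def blob(m,near):
    m=cv2.morphologyEx(m,cv2.MORPH_OPEN,np.ones((2,2)))
    n,l,st,ce=cv2.connectedComponentsWithStats(m); 
    k=1+np.argmin(np.hypot(*(ce[1:]-near).T)+1000*(st[1:,4]<60)); return (l==k).astype(np.uint8)
def fit(c,b,x0,z0=0):
    ys,xs=np.nonzero(b); bb=np.array([xs.min()-.0,ys.min(),xs.max(),ys.max()])
    def f(p):
        P=sil(c,*p,z0); return np.r_[P.min(0),P.max(0)]-bb
    r=least_squares(f,x0,x_scale=.01,diff_step=1e-4); return r.x,r.fun
E
python3 - <<'E'
from h import *
im=cv2.imread("pics/top0.png"); c=cam("top")
sc=cv2.imread("pics/scene0.png"); cs=cam("scene")
for n,uv,us in (("red",(288,222),(308,248)),("white",(300,293),(347,227)),("blue",(371,306),(318,198))):
    x=ray(c,uv,.104)[:2]; print(n,x,fit(c,blob(mask(im,n),uv),x))
    print("  scene",fit(cs,blob(mask(sc,n),us),x))
P=np.array([ray(c,uv,.06)[:2] for uv in ((440,233),(511,245),(494,353),(418,338))]); print(P,P.mean(0))
print([np.linalg.norm(P[i]-P[i-1]) for i in range(4)])
u=(P[0]+P[1]-P[2]-P[3]);u/=np.hypot(*u);v=np.array([-u[1],u[0]])
print("u",u,"yaw",np.arctan2(u[1],u[0]),"spot",P.mean(0)-.054*u)
print("pen",ray(c,(243,318),.095),"lamp",ray(c,(222,156),.2),"cube",ray(c,(371,172),.07))
E
```

```text
red [0.6309 0.0266] (array([0.6283, 0.0267]), array([-1.0943, -1.4838,  1.0938,  1.5911]))
  scene (array([0.6144, 0.0107]), array([-1.0941, -9.5077,  1.0866,  8.7197]))
white [0.4941 0.0053] (array([0.4923, 0.0044]), array([ 0.11  , -0.4694, -0.1101,  0.4625]))
  scene (array([0.4987, 0.0106]), array([-0.9577, -1.3467,  0.9538,  1.1853]))
blue [ 0.4676 -0.1286] (array([ 0.4658, -0.1304]), array([-1.4523, -1.6005,  1.4517,  1.5618]))
  scene (array([ 0.4703, -0.1241]), array([-1.5003, -1.1082,  1.4982,  0.9312]))
[[ 0.6111 -0.276 ]
 [ 0.5848 -0.4164]
 [ 0.3738 -0.3699]
 [ 0.4047 -0.2233]] [ 0.4936 -0.3214]
[np.float64(0.21302174966847526), np.float64(0.1429383878687792), np.float64(0.21605593389536143), np.float64(0.14979069364907208)]
u [ 0.9729 -0.2312] yaw -0.23334305171523462 spot [ 0.4411 -0.3089]
pen [0.4487 0.1145 0.095 ] lamp [0.7363 0.1399 0.2   ] cube [ 0.736  -0.1405  0.07  ]
```

servo_tool --deltas '[[0,[18,31,0],0],[0,[18,31,0],0],[0,[18,31,0],0],[0,[18,31,0],0],[0,[18,31,0],0],[0,[18,31,0],0],[0,[18,31,0],0],[0,[18,31,0],0],[0,[18,31,0],0],[0,[18,31,0],0],[0,[18,31,0],0],[0,[18,31,0],0]]'

```text
t: 1.15
position: [0.3978, -0.2505, 0.2503]
ee_rot: [0.99, 0.141, 0.0, -0.0]
force: [1.6, -0.3, -0.3]
opening: 0.998
finger_force: 0.0
```

servo_tool --deltas '[[0,[18,31,0],0],[0,[18,31,0],0],[0,[18,31,0],0],[0,[16,30,0],0],[0,[0,0,0],0],[0,[0,0,0],0],[0,[0,0,0],0],[0,[0,0,0],0]]'

```text
t: 1.82
position: [0.4669, -0.1299, 0.2502]
ee_rot: [0.99, 0.141, -0.0, 0.0]
force: [-0.2, 0.3, 0.4]
opening: 0.998
finger_force: 0.0
```

```bash
python3 - <<'E'
from h import *
s=ctrl.get_state(); im=ctrl.capture("wrist"); cv2.imwrite("pics/w1.png",im); c=cam("wrist",s)
print(s["position"],s["joints"],s["force"],s["t"])
uv=proj(c,[[.467,-.129,.09]])[0]; b=blob(mask(im,"blue"),uv); ys,xs=np.nonzero(b)
print(uv,b.sum(),xs.min(),xs.max(),ys.min(),ys.max(),fit(c,b,[.467,-.129]))
cv2.polylines(im,[np.int32(proj(c,circ(.467,-.129,.104,.033)))],True,(0,255,0)); cv2.imwrite("pics/w1b.png",im)
E
```

```text
[ 0.4669 -0.1299  0.2502] [-0.3337  0.2499  1.9648 -0.0003  0.9272  0.9552] [-0.2352  0.3034  0.3712] 1.8167
[312.7509 217.6092] 7083 266 362 171 266 (array([ 0.4681, -0.1296]), array([-1.5642, -2.0993,  1.565 ,  1.8715]))
```

View pics/w1b.png

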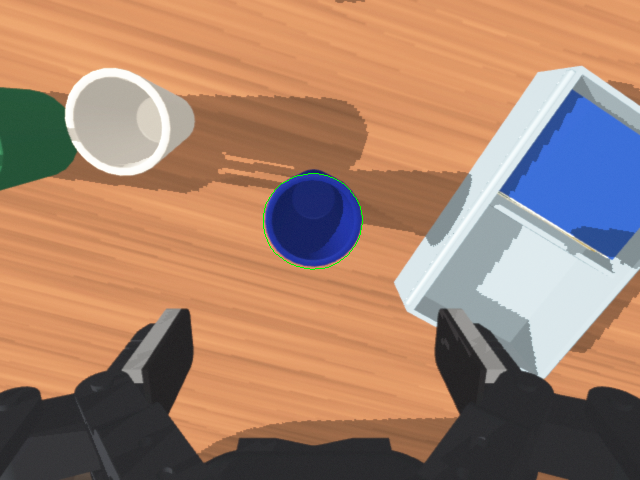

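The overlay fits: the blue rim is centred at (313,221), within 1 mm of the TCP axis. The fingers straddle it and there is free desk around it. Descending to grip.

servo_tool --deltas '[[0,[1,0,-35],0],[0,[0,0,-35],0],[0,[0,0,-35],0],[0,[0,0,-30],0],[0,[0,0,-15],0],[0,[0,0,-6],0],[0,[0,0,0],0],[0,[0,0,0],0],[0.5,[0,0,0],0],[1,[0,0,0],0],[1,[0,0,0],0],[1,[0,0,0],0]]'

```text
t: 2.87
position: [0.4696, -0.1295, 0.0962]
ee_rot: [0.99, 0.141, 0.002, 0.001]
force: [-3.0, 2.1, 20.1]
opening: 0.741
finger_force: 60.3
```

servo_tool --deltas '[[1,[0,0,0],0],[1,[0,0,0],0],[1,[0,0,0],0],[1,[0,0,5],0],[1,[0,0,10],0],[1,[0,0,20],0],[1,[0,0,25],0],[1,[0,0,25],0],[1,[0,0,15],0],[1,[0,0,5],0],[1,[0,0,0],0]]'

```text
t: 3.78
position: [0.4691, -0.1294, 0.201]
ee_rot: [0.99, 0.141, 0.001, 0.001]
force: [0.9, 0.6, -4.3]
opening: 0.737
finger_force: 67.2
```

```bash
python3 - <<'E'
from h import *
s=ctrl.get_state(); im=ctrl.capture("wrist"); cv2.imwrite("pics/w2.png",im); c=cam("wrist",s)
print(s["position"],s["force"],s["opening"],s["finger_force"])
E
```

```text
[ 0.4691 -0.1294  0.201 ] [ 0.9183  0.6443 -4.3466] 0.7365937846048417 67.19876528251916
```

View pics/w2.png

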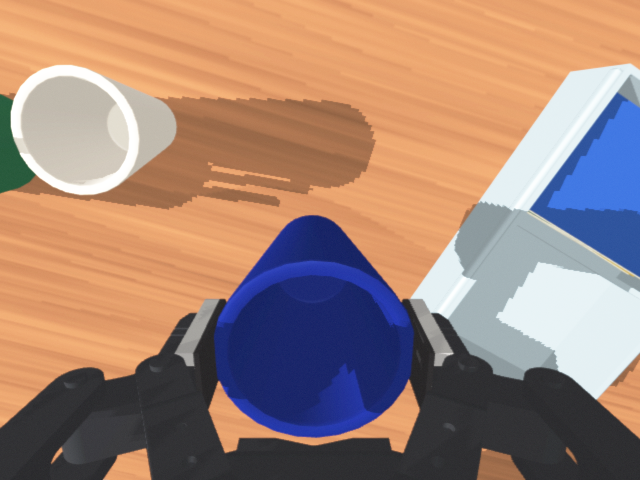

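The blue cup is held square with its rim centred at about (314,350) between the pads, and the bin's empty half is clear on the right. Carrying it to the bin.

servo_tool --deltas '[[1,[-2,-15,0],0],[1,[-5,-30,0],0],[1,[-5,-30,0],0],[1,[-5,-30,0],0],[1,[-5,-30,0],0],[1,[-4,-25,0],0],[1,[-2,-15,0],0],[1,[0,-5,0],0],[1,[0,0,0],0],[1,[0,0,0],0],[1,[0,0,0],0]]'

```text
t: 4.75
position: [0.4403, -0.3078, 0.1989]
ee_rot: [0.99, 0.141, -0.0, -0.001]
force: [-0.4, -0.0, -3.9]
opening: 0.742
finger_force: 67.4
```

```bash
python3 - <<'E'
from h import *
s=ctrl.get_state(); im=ctrl.capture("wrist"); cv2.imwrite("pics/w3.png",im); c=cam("wrist",s)
print(s["position"],s["force"],s["opening"])
p=s["position"]
# predicted cup (rim 13mm above TCP): overlay; also bin model rim and floor
sp=np.array([.441,-.309]);u=np.array([np.cos(-.2333),np.sin(-.2333)]);v=np.array([-u[1],u[0]])
for z in (.06,.004):
    q=[np.r_[sp+i*.052*u+j*.066*v,z] for i,j in((1,1),(1,-1),(-1,-1),(-1,1))]
    cv2.polylines(im,[np.int32(proj(c,q))],True,(0,0,255))
cv2.polylines(im,[np.int32(proj(c,circ(p[0],p[1],p[2]+.008,.033)))],True,(0,255,0))
cv2.polylines(im,[np.int32(proj(c,circ(p[0],p[1],p[2]-.096,.02)))],True,(0,255,255))
cv2.imwrite("pics/w3b.png",im)
E
```

```text
[ 0.4403 -0.3078  0.1989] [-0.4497 -0.0243 -3.9414] 0.7420665909118505
```

View pics/w3b.png

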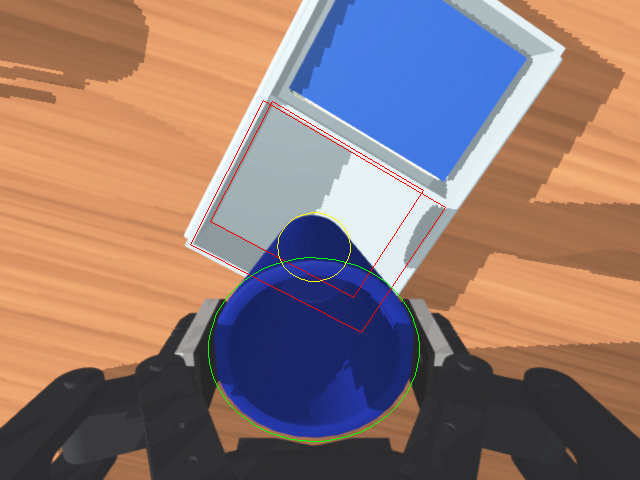

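The overlay matches: the compartment's inner corner is near (197,245), the divider runs from (272,102) to (443,190), and the foot sits on the predicted yellow circle at (314,247). Lowering.

servo_tool --deltas '[[1,[0,0,-15],0],[1,[0,0,-25],0],[1,[0,0,-25],0],[1,[0,0,-15],0],[1,[0,0,-8],0],[1,[0,0,-3],0],[1,[0,0,-1],0],[1,[0,0,0],0]]'

```text
t: 5.47
position: [0.4409, -0.3092, 0.108]
ee_rot: [0.99, 0.141, 0.0, 0.0]
force: [-0.7, -0.4, -3.6]
opening: 0.738
finger_force: 67.4
```

servo_tool --deltas '[[1,[0,0,-1],0],[1,[0,0,-1],0],[1,[0,0,-1],0],[1,[0,0,0],0]]'

```text
t: 5.8
position: [0.4405, -0.3093, 0.1045]
ee_rot: [0.99, 0.141, 0.0, 0.0]
force: [-0.0, 0.1, -3.9]
opening: 0.738
finger_force: 67.4
```

servo_tool --deltas '[[1,[0,0,-1],0],[1,[0,0,-1],0],[1,[0,0,0],0]]'

```text
t: 6.05
position: [0.4403, -0.3092, 0.1022]
ee_rot: [0.99, 0.141, -0.0, -0.0]
force: [-1.0, 0.1, -4.7]
opening: 0.739
finger_force: 67.4
```

servo_tool --deltas '[[1,[0,0,-1],0],[1,[0,0,-1],0],[1,[0,0,0],0]]'

```text
t: 6.3
position: [0.4406, -0.3092, 0.1005]
ee_rot: [0.99, 0.141, 0.0, 0.0]
force: [0.6, 1.1, 2.6]
opening: 0.735
finger_force: 67.9
```

servo_tool --deltas '[[1,[0,0,-1],0],[1,[0,0,0],0],[1,[0,0,0],0]]'

```text
t: 6.55
position: [0.4408, -0.3092, 0.1003]
ee_rot: [0.99, 0.141, 0.0, 0.0]
force: [-2.5, 4.4, 20.6]
opening: 0.737
finger_force: 69.4
```

Seated at z=0.1003. Releasing and retreating.

servo_tool --deltas '[[1,[0,0,1],0],[0.5,[0,0,0],0],[0,[0,0,0],0],[0,[0,0,0],0],[0,[0,0,0],0],[0,[0,0,0],0],[0,[0,0,5],0],[0,[0,0,25],0],[0,[0,0,35],0],[0,[0,0,35],0],[0,[0,0,35],0],[0,[0,0,15],0]]'

```text
t: 7.55
position: [0.4415, -0.31, 0.255]
ee_rot: [0.99, 0.141, 0.002, 0.002]
force: [0.8, -0.5, 0.5]
opening: 1.001
finger_force: 0.0
```

servo_tool --deltas '[[0,[0,0,0],0],[0,[0,0,0],0],[0,[0,0,0],0]]'

```text
t: 7.8
position: [0.44, -0.3088, 0.2496]
ee_rot: [0.99, 0.141, -0.0, -0.0]
force: [-0.2, -1.0, -0.1]
opening: 0.999
finger_force: 0.0
```

```bash
python3 - <<'E'
from h import *
s=ctrl.get_state(); im=ctrl.capture("wrist"); cv2.imwrite("pics/w4.png",im); c=cam("wrist",s); p=s["position"]
print(p,s["opening"])
b=blob(mask(im,"blue"),proj(c,[[.4405,-.309,.09]])[0]); ys,xs=np.nonzero(b)
print(b.sum(),xs.min(),xs.max(),ys.min(),ys.max()); r=fit(c,b,[.4405,-.309],.004); print(r)
cv2.polylines(im,[np.int32(proj(c,circ(*r[0],.108,.033)))],True,(0,255,0))
cv2.polylines(im,[np.int32(proj(c,circ(*r[0],.034,.0182)))],True,(0,255,255))
cv2.imwrite("pics/w4b.png",im)
E
```

```text
[ 0.44   -0.3088  0.2496] 0.9986881657541312
7317 265 362 174 271
(array([ 0.4392, -0.3086]), array([-1.749 , -2.1965,  1.7491,  1.9675]))
```

View pics/w4b.png

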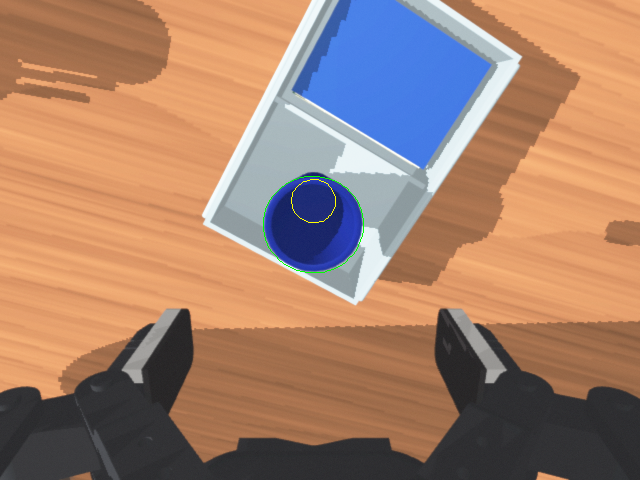

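The blue cup stands upright and free in the compartment, with its rim at about (313,223) and the model circle on it. Going to the red cup.

servo_tool --deltas '[[0,[10,18,0],0],[0,[17,31,0],0],[0,[17,31,0],0],[0,[17,31,0],0],[0,[17,31,0],0],[0,[17,31,0],0],[0,[17,31,0],0],[0,[17,31,0],0],[0,[17,30,0],0],[0,[17,28,0],0],[0,[15,25,0],0],[0,[10,17,0],0]]'

```text
t: 8.85
position: [0.6289, 0.0284, 0.2485]
ee_rot: [0.99, 0.142, -0.001, -0.0]
force: [-1.0, 0.2, -1.0]
opening: 0.999
finger_force: 0.0
```

servo_tool --deltas '[[0,[0,0,0],0],[0,[0,0,0],0],[0,[0,0,0],0],[0,[0,0,0],0]]'

```text
t: 9.18
position: [0.6276, 0.0249, 0.2496]
ee_rot: [0.99, 0.141, -0.001, -0.0]
force: [-0.1, -0.1, 1.1]
opening: 1.005
finger_force: 0.0
```

```bash
python3 - <<'E'
from h import *
s=ctrl.get_state(); im=ctrl.capture("wrist"); cv2.imwrite("pics/w5.png",im); c=cam("wrist",s); p=s["position"]
print(p,s["joints"])
b=blob(mask(im,"red"),proj(c,[[.6285,.0266,.09]])[0]); ys,xs=np.nonzero(b)
print(b.sum(),xs.min(),xs.max(),ys.min(),ys.max()); r=fit(c,b,[.6285,.0266]); print(r, (r[0]-p[:2])*1000)
E
```

```text
[0.6276 0.0249 0.2496] [-0.0085  0.4509  1.6486 -0.0002  1.0435  1.2804]
7206 263 359 167 262
(array([0.6313, 0.028 ]), array([-1.8389, -1.8527,  1.8397,  1.6867])) [3.6184 3.1245]
```

servo_tool --deltas '[[0,[3.5,3,0],0],[0,[0,0,0],0],[0,[0,0,0],0],[0,[0,0,0],0]]'

```text
t: 9.57
position: [0.6319, 0.0286, 0.2503]
ee_rot: [0.99, 0.141, 0.0, 0.0]
force: [-0.1, 0.1, 0.9]
opening: 0.996
finger_force: 0.0
```

```bash
python3 - <<'E'
from h import *
s=ctrl.get_state(); im=ctrl.capture("wrist"); c=cam("wrist",s); p=s["position"]
b=blob(mask(im,"red"),proj(c,[[.6285,.0266,.09]])[0]); r=fit(c,b,[.6285,.0266]); print(p,r, (r[0]-p[:2])*1000)
E
```

```text
[0.6319 0.0286 0.2503] (array([0.6312, 0.028 ]), array([-1.9285, -1.7384,  1.9298,  1.6001])) [-0.6816 -0.5727]
```

servo_tool --deltas '[[0,[-0.5,-0.5,-35],0],[0,[0,0,-35],0],[0,[0,0,-35],0],[0,[0,0,-30],0],[0,[0,0,-15],0],[0,[0,0,-6],0],[0,[0,0,0],0],[0,[0,0,0],0],[0.5,[0,0,0],0],[1,[0,0,0],0],[1,[0,0,0],0],[1,[0,0,0],0]]'

```text
t: 10.62
position: [0.6328, 0.0284, 0.0967]
ee_rot: [0.99, 0.141, 0.002, 0.0]
force: [-2.0, 0.1, 14.5]
opening: 0.741
finger_force: 62.5
```

servo_tool --deltas '[[1,[0,0,0],0],[1,[0,0,0],0],[1,[0,0,0],0],[1,[0,0,5],0],[1,[0,0,15],0],[1,[0,0,30],0],[1,[0,0,35],0],[1,[0,0,35],0],[1,[0,0,20],0],[1,[0,0,10],0],[1,[0,0,0],0]]'

```text
t: 11.53
position: [0.6324, 0.0283, 0.2471]
ee_rot: [0.99, 0.141, 0.002, 0.0]
force: [0.6, -0.2, -3.3]
opening: 0.738
finger_force: 67.2
```

servo_tool --deltas '[[1,[-9,-15,0],0],[1,[-17,-30,0],0],[1,[-17,-30,0],0],[1,[-17,-30,0],0],[1,[-17,-30,0],0],[1,[-17,-30,0],0],[1,[-17,-30,0],0],[1,[-17,-30,0],0],[1,[-17,-30,0],0],[1,[-17,-30,0],0],[1,[-15,-26,0],0],[1,[-10,-17,0],0]]'

```text
t: 12.53
position: [0.4416, -0.3014, 0.2424]
ee_rot: [0.99, 0.14, -0.001, -0.001]
force: [0.2, -0.2, -3.1]
opening: 0.74
finger_force: 67.2
```

servo_tool --deltas '[[1,[-5,-9,0],0],[1,[0,0,0],0],[1,[0,0,0],0],[1,[0,0,0],0],[1,[0,0,0],0],[1,[0,0,0],0]]'

```text
t: 13.03
position: [0.4398, -0.3078, 0.2441]
ee_rot: [0.99, 0.142, -0.0, -0.0]
force: [-0.0, 0.2, -3.5]
opening: 0.737
finger_force: 67.2
```

```bash
python3 - <<'E'
from h import *
s=ctrl.get_state(); im=ctrl.capture("wrist"); cv2.imwrite("pics/w6.png",im); c=cam("wrist",s); p=s["position"]
print(p,s["force"])
q=[p[0]-.0012,p[1]-.0003]
cv2.polylines(im,[np.int32(proj(c,circ(*q,p[2]+.0075,.033)))],True,(0,255,0))
cv2.polylines(im,[np.int32(proj(c,circ(*q,p[2]-.0965,.02)))],True,(0,255,255))
cv2.polylines(im,[np.int32(proj(c,circ(.4393,-.3088,.108,.033)))],True,(255,255,255))
cv2.imwrite("pics/w6b.png",im)
E
```

```text
[ 0.4398 -0.3078  0.2441] [-0.0466  0.2122 -3.5394]
```

View pics/w6b.png

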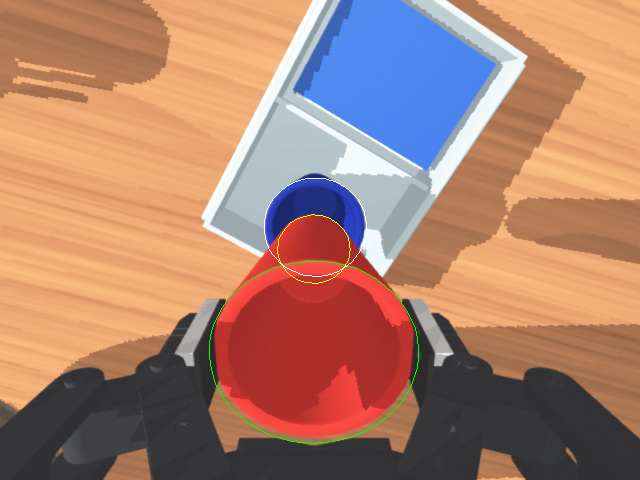

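The red cup is held straight, with its foot on the predicted circle at (314,248). The blue mouth is below it, with its rim on the white circle at (315,227). A small correction, then lowering.

servo_tool --deltas '[[1,[0.7,-0.9,-10],0],[1,[0,0,-20],0],[1,[0,0,-20],0],[1,[0,0,-15],0],[1,[0,0,-10],0],[1,[0,0,-5],0],[1,[0,0,-2],0],[1,[0,0,0],0],[1,[0,0,0],0],[1,[0,0,0],0]]'

```text
t: 13.92
position: [0.4405, -0.3099, 0.1631]
ee_rot: [0.99, 0.141, 0.0, 0.0]
force: [-0.4, -0.3, -2.9]
opening: 0.736
finger_force: 67.2
```

servo_tool --deltas '[[1,[0,0,-1],0],[1,[0,0,-1],0],[1,[0,0,-1],0],[1,[0,0,-1],0],[1,[0,0,0],0]]'

```text
t: 14.33
position: [0.44, -0.3095, 0.1581]
ee_rot: [0.99, 0.141, -0.0, -0.0]
force: [0.3, -0.1, -3.7]
opening: 0.737
finger_force: 67.2
```

servo_tool --deltas '[[1,[0.3,0.7,-1],0],[1,[0,0,-1],0],[1,[0,0,-1],0],[1,[0,0,-1],0],[1,[0,0,0],0]]'

```text
t: 14.75
position: [0.4403, -0.3088, 0.1541]
ee_rot: [0.99, 0.141, -0.0, -0.0]
force: [0.6, -0.3, -3.6]
opening: 0.738
finger_force: 67.2
```

servo_tool --deltas '[[1,[0,0,-1],0],[1,[0,0,-1],0],[1,[0,0,0],0],[1,[0,0,0],0]]'

```text
t: 15.08
position: [0.4404, -0.3088, 0.1522]
ee_rot: [0.99, 0.141, -0.0, -0.0]
force: [0.8, -0.1, -2.9]
opening: 0.739
finger_force: 67.2
```

servo_tool --deltas '[[1,[0,0,-1],0],[1,[0,0,0],0]]'

```text
t: 15.25
position: [0.4404, -0.3089, 0.1512]
ee_rot: [0.99, 0.141, -0.0, -0.0]
force: [-0.1, -0.6, -1.8]
opening: 0.732
finger_force: 67.2
```

servo_tool --deltas '[[1,[0,0,-1],0],[1,[0,0,0],0]]'

```text
t: 15.42
position: [0.4403, -0.3088, 0.1502]
ee_rot: [0.99, 0.141, -0.0, -0.0]
force: [0.0, -0.6, -3.0]
opening: 0.736
finger_force: 67.2
```

servo_tool --deltas '[[1,[0,0,-1],0],[1,[0,0,0],0]]'

```text
t: 15.58
position: [0.4403, -0.3088, 0.1491]
ee_rot: [0.99, 0.141, -0.0, -0.0]
force: [-0.2, 0.0, -4.0]
opening: 0.734
finger_force: 67.2
```

servo_tool --deltas '[[1,[0,0,-0.7],0],[1,[0,0,0],0]]'

```text
t: 15.75
position: [0.4404, -0.3088, 0.1485]
ee_rot: [0.99, 0.141, -0.0, -0.0]
force: [0.4, -0.8, -3.6]
opening: 0.739
finger_force: 67.2
```

servo_tool --deltas '[[1,[0,0,-0.7],0],[1,[0,0,0],0]]'

```text
t: 15.92
position: [0.4404, -0.3089, 0.1478]
ee_rot: [0.99, 0.141, -0.0, -0.0]
force: [-0.0, -0.8, -3.1]
opening: 0.734
finger_force: 67.2
```

servo_tool --deltas '[[1,[0,0,-0.7],0],[1,[0,0,0],0]]'

```text
t: 16.08
position: [0.4404, -0.3088, 0.1471]
ee_rot: [0.99, 0.141, -0.0, -0.0]
force: [0.5, 0.6, -3.2]
opening: 0.735
finger_force: 67.2
```

servo_tool --deltas '[[1,[0,0,-0.5],0],[1,[0,0,0],0]]'

```text
t: 16.25
position: [0.4404, -0.3088, 0.1466]
ee_rot: [0.99, 0.141, -0.0, -0.0]
force: [-0.6, 0.1, -3.4]
opening: 0.737
finger_force: 67.2
```

servo_tool --deltas '[[1,[0,0,-0.5],0],[1,[0,0,0],0]]'

```text
t: 16.42
position: [0.4404, -0.3088, 0.1461]
ee_rot: [0.99, 0.141, -0.0, -0.0]
force: [-0.3, 1.4, -2.5]
opening: 0.737
finger_force: 67.2
```

servo_tool --deltas '[[1,[0,0,-0.5],0],[1,[0,0,0],0]]'

```text
t: 16.58
position: [0.4404, -0.3088, 0.1456]
ee_rot: [0.99, 0.141, -0.0, -0.0]
force: [0.2, 0.3, -3.3]
opening: 0.738
finger_force: 67.3
```

servo_tool --deltas '[[1,[0,0,-0.5],0],[1,[0,0,0],0]]'

```text
t: 16.75
position: [0.4405, -0.3089, 0.1453]
ee_rot: [0.99, 0.141, 0.0, 0.0]
force: [-0.4, 1.5, 0.1]
opening: 0.736
finger_force: 67.5
```

Contact has begun (the load came off, z=0.1453), so I release now.

servo_tool --deltas '[[0.3,[0,0,0],0],[0,[0,0,0],0],[0,[0,0,0],0],[0,[0,0,0],0],[0,[0,0,0],0],[0,[0,0,5],0],[0,[0,0,20],0],[0,[0,0,30],0],[0,[0,0,30],0],[0,[0,0,20],0],[0,[0,0,0],0],[0,[0,0,0],0]]'

```text
t: 17.75
position: [0.4409, -0.3092, 0.2516]
ee_rot: [0.99, 0.141, 0.001, 0.001]
force: [-0.5, -0.7, -1.4]
opening: 0.997
finger_force: 0.0
```

servo_tool --deltas '[[0,[0,0,0],0],[0,[0,0,0],0]]'

```text
t: 17.92
position: [0.4399, -0.3085, 0.2493]
ee_rot: [0.99, 0.141, -0.001, -0.001]
force: [0.2, 0.2, 0.5]
opening: 1.0
finger_force: 0.0
```

```bash
python3 - <<'E'
from h import *
s=ctrl.get_state(); im=ctrl.capture("wrist"); cv2.imwrite("pics/w7.png",im); c=cam("wrist",s); p=s["position"]
print(p,s["force"])
b=blob(mask(im,"red"),proj(c,[[.4393,-.3088,.14]])[0]); ys,xs=np.nonzero(b)
def f(q):
    P=proj(c,circ(q[0],q[1],q[2],.033)); return np.array([P[:,0].min()-xs.min(),P[:,0].max()-xs.max(),P[:,1].max()-ys.max(),0])
bb=xs.min(),xs.max(),ys.min(),ys.max(); r=least_squares(lambda q:np.r_[f(np.r_[q,.152])],[.4393,-.3088],x_scale=.01,diff_step=1e-4)
print(bb,r.x,r.fun)
cv2.polylines(im,[np.int32(proj(c,circ(*r.x,.152,.033)))],True,(0,255,0))
cv2.polylines(im,[np.int32(proj(c,circ(.4393,-.3088,.108,.033)))],True,(255,255,255))
cv2.imwrite("pics/w7b.png",im)
E
```

```text
[ 0.4399 -0.3085  0.2493] [0.1958 0.2169 0.5417]
(np.int64(257), np.int64(371), np.int64(186), np.int64(300)) [ 0.4404 -0.3082] [-2.5389  2.5392  0.2469  0.    ]
```

View pics/w7b.png

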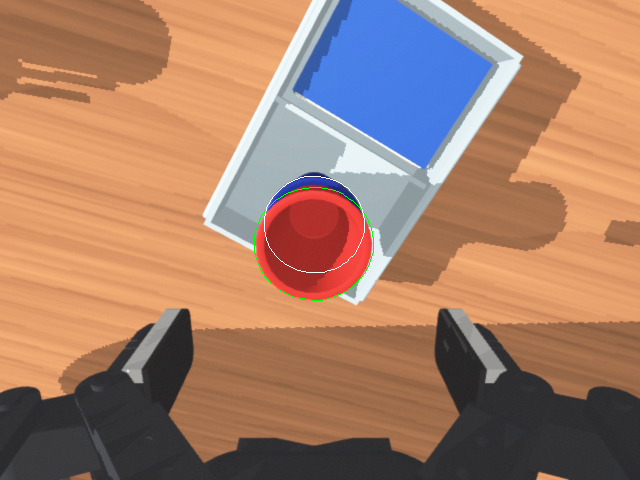

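The red cup is nested concentrically in blue, with its rim at about (314,243) on the green circle and a thin blue crescent behind it. Now the white cup. I'll turn the jaw by -0.96 rad on the way to keep the fingers clear of the pen cup.

servo_tool --deltas '[[0,[3,15,0],-0.12],[0,[5,30,0],-0.12],[0,[5,30,0],-0.12],[0,[5,30,0],-0.12],[0,[5,30,0],-0.12],[0,[5,30,0],-0.12],[0,[5,30,0],-0.12],[0,[5,30,0],-0.12],[0,[5,30,0],0],[0,[5,30,0],0],[0,[3,19,0],0],[0,[2,10,0],0]]'

```text
t: 18.97
position: [0.4926, 0.0037, 0.2494]
ee_rot: [0.946, -0.325, -0.001, 0.0]
force: [-0.4, 0.6, -0.2]
opening: 1.0
finger_force: 0.0
```

servo_tool --deltas '[[0,[0,0,0],0],[0,[0,0,0],0],[0,[0,0,0],0],[0,[0,0,0],0]]'

```text
t: 19.3
position: [0.4927, 0.0005, 0.25]
ee_rot: [0.945, -0.326, -0.0, 0.0]
force: [-0.2, -0.1, -0.3]
opening: 1.0
finger_force: 0.0
```

```bash
python3 - <<'E'
from h import *
s=ctrl.get_state(); im=ctrl.capture("wrist"); c=cam("wrist",s); p=s["position"]
print(p,s["ee_rot"],s["joints"])
uv=proj(c,[[.493,.0055,.09]])[0]; b=blob(mask(im,"white"),uv); ys,xs=np.nonzero(b)
print(b.sum(),xs.min(),xs.max(),ys.min(),ys.max()); r=fit(c,b,[.493,.0055]); print(r,(r[0]-p[:2])*1000)
cv2.polylines(im,[np.int32(proj(c,circ(*r[0],.104,.033)))],True,(0,255,0))
b3=cv2.findContours(b,0,1)[0]; cv2.drawContours(im,b3,-1,(255,0,255),1)
cv2.imwrite("pics/w8.png",im)
E
```

```text
[0.4927 0.0005 0.25  ] [ 0.9454 -0.3259 -0.0001  0.0001] [-0.0604  0.2615  1.9485 -0.0002  0.932   2.1745]
7241 258 354 174 271
(array([0.4942, 0.0057]), array([-1.4034, -1.4591,  1.4058,  1.3279])) [1.4955 5.2481]
```

View pics/w8.png

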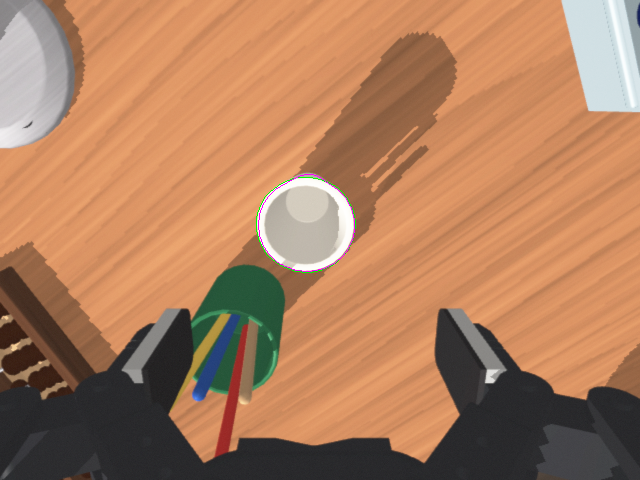

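The white rim sits at (306,224) and the mask and model agree. The pen cup is at the lower left, on the back side of the hand with more than 30 mm clear. I'll centre and grip.

servo_tool --deltas '[[0,[1.5,5.2,0],0],[0,[0,0,0],0],[0,[0,0,0],0],[0,[0,0,0],0]]'

```text
t: 19.68
position: [0.4944, 0.0067, 0.2502]
ee_rot: [0.946, -0.325, 0.0, 0.0]
force: [0.0, -1.0, -0.5]
opening: 0.996
finger_force: 0.0
```

```bash
python3 - <<'E'
from h import *
s=ctrl.get_state(); im=ctrl.capture("wrist"); c=cam("wrist",s); p=s["position"]
b=blob(mask(im,"white"),proj(c,[[.494,.0055,.09]])[0]); r=fit(c,b,[.494,.0055]); print(p,r,(r[0]-p[:2])*1000)
E
```

```text
[0.4944 0.0067 0.2502] (array([0.4941, 0.0058]), array([-1.4872, -1.1196,  1.4895,  1.0499])) [-0.2945 -0.9155]
```

servo_tool --deltas '[[0,[-0.2,-0.6,-35],0],[0,[0,0,-35],0],[0,[0,0,-35],0],[0,[0,0,-30],0],[0,[0,0,-15],0],[0,[0,0,-6],0],[0,[0,0,0],0],[0,[0,0,0],0],[0.5,[0,0,0],0],[1,[0,0,0],0],[1,[0,0,0],0],[1,[0,0,0],0]]'

```text
t: 20.73
position: [0.4953, 0.006, 0.0962]
ee_rot: [0.946, -0.325, 0.002, -0.0]
force: [-3.8, -0.8, 24.6]
opening: 0.742
finger_force: 59.4
```

servo_tool --deltas '[[1,[0,0,0],0],[1,[0,0,0],0],[1,[0,0,0],0],[1,[0,0,5],0],[1,[0,0,20],0],[1,[0,0,35],0],[1,[0,0,40],0],[1,[0,0,40],0],[1,[0,0,35],0],[1,[0,0,15],0],[1,[0,0,0],0],[1,[0,0,0],0]]'

```text
t: 21.73
position: [0.4944, 0.0061, 0.2852]
ee_rot: [0.946, -0.325, 0.001, -0.0]
force: [-1.0, -0.8, -3.4]
opening: 0.738
finger_force: 67.1
```

servo_tool --deltas '[[1,[-3,-15,0],0.12],[1,[-5,-30,0],0.12],[1,[-5,-30,0],0.12],[1,[-5,-30,0],0.12],[1,[-5,-30,0],0.12],[1,[-5,-30,0],0.12],[1,[-5,-30,0],0.12],[1,[-5,-30,0],0.12],[1,[-5,-30,0],0],[1,[-5,-30,0],0],[1,[-4,-20,0],0],[1,[-2,-10,0],0]]'

```text
t: 22.73
position: [0.4402, -0.3043, 0.2823]
ee_rot: [0.991, 0.134, -0.001, -0.001]
force: [-1.0, 0.6, -2.4]
opening: 0.738
finger_force: 67.2
```

servo_tool --deltas '[[1,[0,0,0],0],[1,[0,0,0],0],[1,[0,0,0],0],[1,[0,0,0],0],[1,[0,0,0],0]]'

```text
t: 23.15
position: [0.4417, -0.3014, 0.2841]
ee_rot: [0.991, 0.136, -0.0, -0.0]
force: [0.8, -0.5, -3.1]
opening: 0.736
finger_force: 67.2
```

```bash
python3 - <<'E'
from h import *
s=ctrl.get_state(); im=ctrl.capture("wrist"); c=cam("wrist",s); p=s["position"]
print(p,s["ee_rot"],s["force"]); cv2.imwrite("pics/w9.png",im)
w6=cv2.imread("pics/w6.png")
cv2.imwrite("pics/w9b.png",np.hstack([w6[200:460,120:500],im[200:460,120:500]]))
E
```

```text
[ 0.4417 -0.3014  0.2841] [ 0.9907  0.1358 -0.0001 -0.0001] [ 0.8371 -0.4536 -3.0638]
```

View pics/w9b.png

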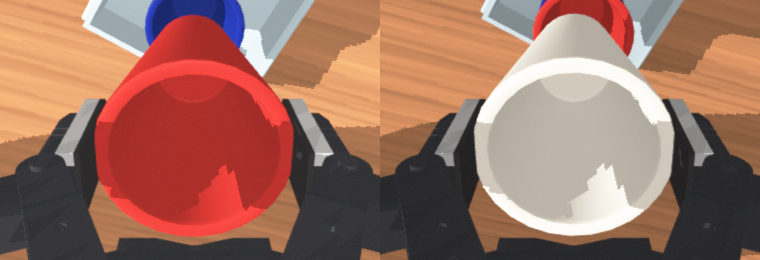

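The held white cup sits in the jaws exactly as red did: rim bottom at 235 against 236 and foot edge at 14 in both crops. The red rim is visible below. I'll centre on the stack and lower.

servo_tool --deltas '[[1,[-1.3,-7.4,0],0],[1,[0,0,-10],0],[1,[0,0,-20],0],[1,[0,0,-20],0],[1,[0,0,-12],0],[1,[0,0,-8],0],[1,[0,0,-4],0],[1,[0,0,-2],0],[1,[0,0,0],0],[1,[0,0,0],0],[1,[0,0,0],0]]'

```text
t: 24.12
position: [0.4405, -0.3101, 0.2088]
ee_rot: [0.991, 0.135, 0.0, 0.0]
force: [-0.4, -0.4, -2.4]
opening: 0.737
finger_force: 67.2
```

servo_tool --deltas '[[1,[0,0,-1],0],[1,[0,0,0],0],[1,[0,0,0],0]]'

```text
t: 24.37
position: [0.4403, -0.3098, 0.2074]
ee_rot: [0.991, 0.135, 0.0, 0.0]
force: [-0.2, -0.9, -2.7]
opening: 0.737
finger_force: 67.2
```

servo_tool --deltas '[[1,[0.2,1,-1],0],[1,[0,0,-1],0],[1,[0,0,-1],0],[1,[0,0,-1],0],[1,[0,0,-1],0],[1,[0,0,-1],0],[1,[0,0,0],0],[1,[0,0,0],0]]'

```text
t: 25.03
position: [0.4403, -0.3088, 0.2011]
ee_rot: [0.991, 0.135, -0.0, -0.0]
force: [-0.2, 0.8, -3.6]
opening: 0.739
finger_force: 67.2
```

servo_tool --deltas '[[1,[0,0,-1],0],[1,[0,0,-1],0],[1,[0,0,0],0],[1,[0,0,0],0]]'

```text
t: 25.37
position: [0.4403, -0.3088, 0.1991]
ee_rot: [0.991, 0.135, -0.0, -0.0]
force: [0.3, 0.7, -2.7]
opening: 0.739
finger_force: 67.2
```

servo_tool --deltas '[[1,[0,0,-1],0],[1,[0,0,-1],0],[1,[0,0,0],0]]'

```text
t: 25.62
position: [0.4403, -0.3087, 0.197]
ee_rot: [0.991, 0.135, -0.0, -0.0]
force: [-0.3, -0.8, -2.7]
opening: 0.734
finger_force: 67.2
```

servo_tool --deltas '[[1,[0,0,-1],0],[1,[0,0,0],0]]'

```text
t: 25.78
position: [0.4403, -0.3087, 0.196]
ee_rot: [0.991, 0.135, -0.0, -0.0]
force: [-0.7, -0.2, -2.2]
opening: 0.738
finger_force: 67.2
```

servo_tool --deltas '[[1,[0,0,-1],0],[1,[0,0,0],0]]'

```text
t: 25.95
position: [0.4403, -0.3087, 0.195]
ee_rot: [0.991, 0.135, -0.0, -0.0]
force: [-0.6, 0.6, -3.3]
opening: 0.739
finger_force: 67.3
```

servo_tool --deltas '[[1,[0,0,-1],0],[1,[0,0,0],0]]'

```text
t: 26.12
position: [0.4403, -0.3087, 0.194]
ee_rot: [0.991, 0.135, -0.0, -0.0]
force: [0.6, 0.3, -2.5]
opening: 0.74
finger_force: 67.2
```

servo_tool --deltas '[[1,[0,0,-0.7],0],[1,[0,0,0],0]]'

```text
t: 26.28
position: [0.4403, -0.3088, 0.1934]
ee_rot: [0.991, 0.135, -0.0, -0.0]
force: [-0.6, 0.4, -2.4]
opening: 0.741
finger_force: 67.2
```

servo_tool --deltas '[[1,[0,0,-0.7],0],[1,[0,0,0],0]]'

```text
t: 26.45
position: [0.4403, -0.3087, 0.1927]
ee_rot: [0.991, 0.135, -0.0, -0.0]
force: [0.0, 0.7, -2.4]
opening: 0.736
finger_force: 67.3
```

servo_tool --deltas '[[1,[0,0,-0.7],0],[1,[0,0,0],0]]'

```text
t: 26.62
position: [0.4403, -0.3087, 0.192]
ee_rot: [0.991, 0.135, -0.0, -0.0]
force: [-0.5, 0.5, -2.7]
opening: 0.738
finger_force: 67.3
```

servo_tool --deltas '[[1,[0,0,-0.7],0],[1,[0,0,0],0]]'

```text
t: 26.78
position: [0.4404, -0.3088, 0.1913]
ee_rot: [0.991, 0.135, -0.0, -0.0]
force: [-0.9, 0.8, -2.8]
opening: 0.734
finger_force: 67.3
```

servo_tool --deltas '[[1,[0,0,-0.5],0],[1,[0,0,0],0]]'

```text
t: 26.95
position: [0.4404, -0.3088, 0.1908]
ee_rot: [0.991, 0.135, -0.0, -0.0]
force: [0.5, 1.3, -1.7]
opening: 0.735
finger_force: 67.3
```

servo_tool --deltas '[[1,[0,0,-0.5],0],[1,[0,0,0],0]]'

```text
t: 27.12
position: [0.4404, -0.3088, 0.1903]
ee_rot: [0.991, 0.135, -0.0, -0.0]
force: [-0.2, 1.3, -1.8]
opening: 0.74
finger_force: 67.3
```

Load is starting to come off and y force is rising slightly. One more half millimetre, then release.

servo_tool --deltas '[[1,[0,0,-0.5],0],[1,[0,0,0],0]]'

```text
t: 27.28
position: [0.4404, -0.3088, 0.1898]
ee_rot: [0.991, 0.135, -0.0, -0.0]
force: [-0.5, 0.4, -1.8]
opening: 0.734
finger_force: 67.3
```

servo_tool --deltas '[[0.3,[0,0,0],0],[0,[0,0,0],0],[0,[0,0,0],0],[0,[0,0,0],0],[0,[0,0,0],0],[0,[0,0,5],0],[0,[0,0,20],0],[0,[0,0,30],0],[0,[0,0,30],0],[0,[0,0,10],0],[0,[0,0,0],0],[0,[0,0,0],0]]'

```text
t: 28.28
position: [0.4405, -0.3089, 0.2853]
ee_rot: [0.991, 0.135, 0.0, 0.0]
force: [0.3, -0.3, -0.4]
opening: 1.0
finger_force: 0.0
```

servo_tool --deltas '[[0,[0,0,0],0],[0,[0,0,0],0]]'

```text
t: 28.45
position: [0.4398, -0.3084, 0.2837]
ee_rot: [0.991, 0.135, -0.001, -0.001]
force: [0.1, -0.5, -0.9]
opening: 1.004
finger_force: 0.0
```

```bash
python3 - <<'E'
from h import *
s=ctrl.get_state(); im=ctrl.capture("wrist"); c=cam("wrist",s); sc=ctrl.capture("scene"); cs=cam("scene")
print(s["position"],s["t"])
for z,col in ((.108,(255,255,255)),(.152,(0,255,0)),(.196,(0,255,255))):
    P=circ(.4395,-.3087,z,.033)
    cv2.polylines(im,[np.int32(proj(c,P))],True,col); cv2.polylines(sc,[np.int32(proj(cs,P))],True,col)
u,v=proj(cs,[[.44,-.309,.1]])[0].astype(int)
sc=cv2.resize(sc[v-75:v+75,u-75:u+75],(480,480),interpolation=cv2.INTER_CUBIC)
cv2.imwrite("pics/w10.png",np.hstack([im[:480,160:480],sc]))
E
```

```text
[ 0.4398 -0.3084  0.2837] 28.45
```

View pics/w10.png

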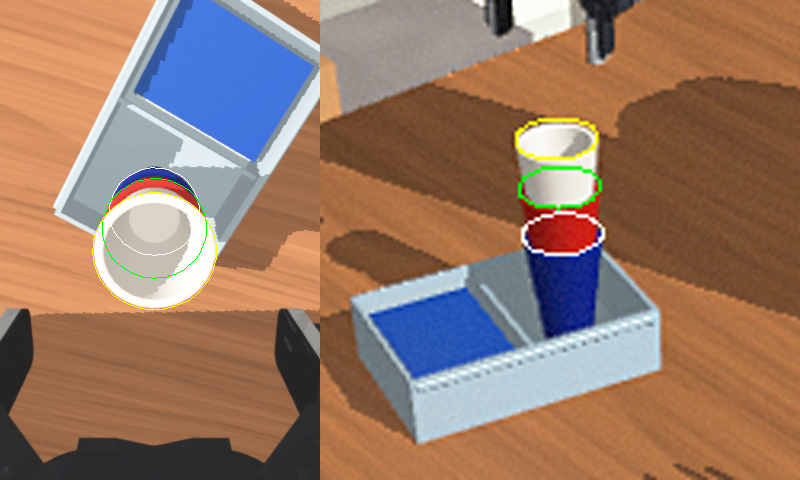

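Both views show the straight three-cup stack in the compartment, with every rim on its predicted circle (44 mm apart) and the gripper clear. Handing in.

```bash
python3 -c "
from workcell import ctrl
print(ctrl.sign_off())"
```

```text
the job is handed in; nothing more can be done
None
```

The blue, red and white cups now stand as one nested, upright stack in the bin's empty compartment, all released, and the job was handed in at about 28.5 s; no verdict came back.

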